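Unclamp the bored bearing block and show its bearing seat to the inspection camera

TASK

The boring fixture holds two aluminium bearing blocks under swing clamps: one has been bored, the other is still a solid blank. Swing the bored block's clamp well aside (about a quarter turn), leave the blank clamped, lift the bored block out and show it to the inspection camera: upright and still in the air, centred on the lens axis, its middle 12 cm from the lens glass, the wide counterbored end of its bore squarely facing the lens. Finish while holding it there, without having bumped the camera or pushed other things on the bench about.

Things in the scene. Friction and masses are not known exactly. Their poses are not given: they have to be found in the camera images.
- jig: boring fixture, bolted down: grey plate 130 x 230 x 16 mm with two seats along its y axis, 55 mm either side of the middle. Origin: centre of the underside; x runs from its front (robot side) to its back, z up. A block stands on the plate with about 2 mm play between rails 9 mm high in front and behind and 6 mm high pins beside it (reaching to 8 mm off its side faces); it lifts straight up
- seat_left (a point): where the middle of a fully seated block is, in the left seat (fixture's +y side), 39 mm above the bench; axes as the fixture's
- seat_right (a point): the same for the right seat (fixture's -y side)
- bored_block_mid (a point): bored block, bare aluminium, 26 mm deep (x), 44 wide (y), 46 high (z), 110 g; this point: its centre, on the bore axis. Bore along its x: 18 mm through, widened to 30 mm (10 deep) in the face towards its -x; two dark 8 mm screw holes on top. Stands in either seat, counterbore to the fixture's front, axes as the fixture's. Grip it by the side faces 44 mm apart (fingers close along its y)
- bored_block_face (a point): centre of the counterbored face of the bored block, 13 mm from its middle in its -x
- blank_block_mid (a point): the solid blank: same outer size, metal and attitude, no holes; this point is its centre
- clamp_left (a joint): swing clamp of the left seat, on a vertical post 52 mm behind the seat (+x): 0 = arm straight over the block to the front, rubber pad 1.5 mm above it; grows to 1.7 rad (stop) as the knob end swings outwards to the fixture's +y side (clockwise from above). Stays where it is left; about 1.2 N at the knob moves it
- clamp_right (a joint): the same for the right seat; grows as the knob end swings outwards to the fixture's -y side (counter-clockwise from above)
- clamp_left_knob (a point): centre of the upright round black knob (14 mm thick, 30 mm high) at the free end of the left clamp's arm, 100 mm above the bench; 96 mm from the post's axis. Underside of the arm 70 mm above the bench, arm 9 mm thick and 16 mm wide
- clamp_right_knob (a point): the same knob of the right clamp
- clamp_left_pivot (a point): point on the axis of the left clamp's post, at knob height
- clamp_right_pivot (a point): the same for the right clamp
- camera_stand: inspection camera on a stand, fixed to the bench: base 120 x 130 x 16 mm, steel column 194 mm high, level camera with a ring light 56 mm across round the lens, lens axis 150 mm above the bench. Origin under the column; the camera looks along the stand's -x. The view point is 230 mm ahead of the column
- lens (a point): centre of the lens glass; the camera looks along -x of this frame, so things it sees lie at negative x
- view_point (a point): the point on the lens axis 120 mm in front of the lens glass, 150 mm above the bench, where the middle of the bored block belongs; axes as the stand's: +x points back to the lens, z up
- loupe_mid (a point): bystander: black loupe standing on the bench, 37 mm across and 32 mm high; centre
- hex_set_mid (a point): bystander: folding hex key set, 23 x 78 x 20 mm, lying; centre
- ratchet_driver_mid (a point): bystander: stubby ratchet screwdriver, 135 mm long and 34 mm thick, lying; centre
- parts_carton_mid (a point): bystander: small parts carton 66 x 49 x 31 mm; centre
There are look-alikes about, which are no part of the job. What is shaped like the part that bears bored_block_mid but pink is not meant.

How it is judged:
By the outcome, as a careful person would: the job done as asked, in the order asked, and still so for the second after the job is handed in, while the arm keeps its last pose, push and grip.
It also fails if it takes over 48 s, if anything falls off the work surface, if the arm or the gripper's body presses on something with over 40 N, if the wrist force passes 120 N, or if a joint passes its speed limit or range.

ROBOT

A 7-joint arm with a two-finger parallel gripper is mounted at the origin on a cart in front of the work surface, level with it; the furniture and walls round the work are solid. World frame = base frame: x ahead of the robot, y to its left, z up, the work surface at z = 0. Lengths are in mm, angles in rad, forces in N, time in s.
With the tool pointing down it reaches from about 425 to 825 mm from the base axis. Payload 3.6 kg.
Tool frame: the origin (TCP) lies midway between the tips of the shut fingers; the grasp point (between the pads) lies 19 mm behind it; z points along the fingers, y is the line along which they close (so a half turn about z gives the same grasp; the last joint's range is limited). The gripper opens to 93 mm and grips with 3 to 60 N. Pads are 15 mm wide; open, the fingers measure 128 mm over their backs; the gripper's body (75 mm by 188 mm) begins 65 mm behind the grasp point.
Start: joints at [1.246, 0.615, -0.013, 1.423, 0.008, 1.103, -0.04], TCP at [191.355, -621.164, 218.64] pointing down, gripper open.
Joint ranges: [-3.12, 3.12], [-0.3, 2.06], [-1.34, 1.32], [0.26, 2.42], [-1.36, 4.5], [0.01, 1.98], [-2.84, 2.84]. Speed limits (rad/s): [2.79, 2.79, 3.14, 3.14, 3.14, 3.14, 3.14].

INTERFACE

Orientations are given as [roll, pitch, yaw] about the fixed x, y, z axes, in that order (R = Rz(yaw) Ry(pitch) Rx(roll)).
In Python, from station import ctrl gives the robot as it stands. The module is installed in compiled form; this text tells all that it offers.
- The arm moves only by the tool move_arm, never from a script. Its argument "rows" is a list of rows, each an object with "travel": the shift along the tool's x, y, z in m, a list of three; "turn": the turn, a rotation vector about the tool's x, y, z in degrees, a list of three; "grip": the finger opening in m, from 0 to 0.093. A call has 1 to 8 rows; each row shifts and turns the commanded pose from where the row before left it, along the tool's axes as they then stand; what a row does not reach is not made up. A row lasts 1/12 s, in which the tool goes at most 41.7 mm and 7.16 degrees, less where a joint would pass 70% of its speed; a pose out of reach is approached as far as the arm can. A call with a gripper value outside its range is refused whole. The fingers move at their own pace and stop on an object; the grip force is fixed at half the most. Time passes only in rows, so rows that do not move let the fingers close. It gives the time, the measured TCP pose, the force, the opening and the grip force at its end, in the units of the state.
- ctrl.state(): the state, without advancing time (a new reading comes with each control period).
- ctrl.snapshot(name): name is "scene" or "top"; returns a dict with "image" (400x640x3 uint8, red, green, blue), "range_z" (400x640 float32, mm along the optical axis (not along the pixel's ray), 0 where there is no reading), "camera_matrix" (3x3 intrinsics, pixels), "k1" (the pictures are not rectified: a ray, as slopes to the right and down, at radius r is drawn at 1 + k1 r^2 times it, then the intrinsics apply), "R" (3x3) and "t" (3): a world point X has camera coordinates R X + t. Camera axes: x right, y down, z forward; pixel columns grow to the right and rows downward; lengths in mm; the calibration is good to about 2 mm. A picture is of the moment at which its call begins.
- ctrl.close_job(): hands the job in; it is judged then, once.
The state is a dict: "time_s": time; "qpos": joint angles; "joint_velocities": joint speeds; "tau": joint torques, N m; "eef_pos": TCP position; "tcp_rot": TCP orientation; "contact_force": force on the tool from outside, world axes, zero at the start; "wrist_torque": the same for the moment, N m; "finger_gap": finger opening in mm; "grip_force": force on a finger pad.
Only numpy, scipy, OpenCV 4.12 (cv2) and the standard library are available. Lean on these libraries where they do the work, as an engineer would, in place of code of your own. Each camera call takes 0.05 s, during which the arm holds its last target. There are 200 camera calls.

## Working session

There is one attempt and no reset: what is moved stays moved. The work goes in short steps, Python scripts to look and compute and a tool call to move; the robot and the scene stay as the last step left them, time stands still between calls to the robot, and variables do not carry over. Pictures are saved under pics/ and viewed, at most 10 in all, crops included, and the job is handed in when it is done.

Besides the shell and the picture viewer there is one more tool, called after ">>>" by a JSON object that holds its "fn" and its "kwargs", one argument or row to a line. move_arm: Moves the arm, as the interface text tells. Its arguments: {"type":"object","properties":{"rows":{"type":"array"}},"required":["rows"]}

```bash
mkdir -p pics; python3 - <<'E'
from station import ctrl
import cv2,numpy as np
s=ctrl.state();print({k:np.round(v,3).tolist() for k,v in s.items()})
for n in("scene","top"):
    d=ctrl.snapshot(n);cv2.imwrite(f"pics/{n}0.png",d["image"][:,:,::-1]);np.savez(f"{n}0.npz",**d)
    print(n,d["camera_matrix"].tolist(),d["k1"],np.round(d["R"],4).tolist(),np.round(d["t"],1).tolist())
E
```

```text
{'time_s': 0.0, 'qpos': [1.245, 0.616, -0.013, 1.425, 0.008, 1.103, -0.04], 'joint_velocities': [-0.001, -0.001, -0.0, -0.001, -0.001, -0.001, -0.001], 'tau': [-0.0, -45.894, 0.209, -16.574, -0.061, 0.021, 0.0], 'eef_pos': [191.136, -620.454, 217.502], 'tcp_rot': [-3.139, 0.0, 0.299], 'contact_force': [-0.534, -0.335, 0.63], 'wrist_torque': [0.01, -0.043, 0.007], 'grip_force': 0.0, 'finger_gap': 92.736}
scene [[477.13591653048536, 0.0, 313.0149765782265], [0.0, 477.13591653048536, 202.17923861408988], [0.0, 0.0, 1.0]] -0.03997527441673615 [[-0.6645, -0.7472, 0.0086], [-0.3446, 0.2963, -0.8908], [0.6631, -0.5949, -0.4544]] [382.1, 252.4, 1235.2]
top [[387.4397519163599, 0.0, 319.3992004598783], [0.0, 387.4397519163599, 193.46930925254924], [0.0, 0.0, 1.0]] -0.034420639317909896 [[-0.0053, -0.9997, -0.0232], [-0.9863, 0.009, -0.1645], [0.1646, 0.022, -0.9861]] [73.6, 552.9, 1373.6]
```

View pics/scene0.png

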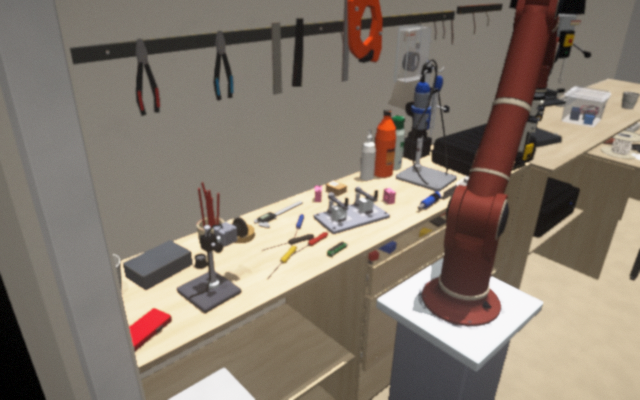

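View pics/top0.png

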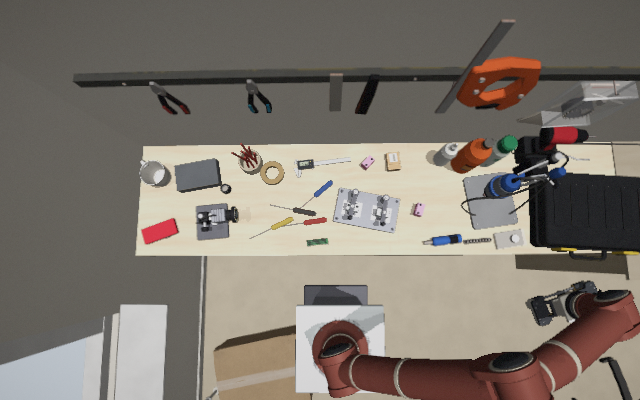

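The scene view shows the fixture near (350,213) and the camera stand near (210,270). In the top view the fixture is near (367,210), the stand near (215,220) and pink look-alikes near (368,162) and (418,210). Next I'll enlarge these areas.

```bash
cat >h.py <<'E'
import numpy as np,cv2
def load(n): return dict(np.load(n))
def ray(d,uv):
    K=d["camera_matrix"];p=np.array([(uv[0]-K[0,2])/K[0,0],(uv[1]-K[1,2])/K[1,1]]);q=p.copy()
    for _ in range(20): q=p/(1+d["k1"]*(q@q))
    return np.array([*q,1.])
def onz(d,uv,z):
    R,t=d["R"],d["t"];c=-R.T@t;r=R.T@ray(d,uv);return c+r*(z-c[2])/r[2]
def dep(d,uv):
    zz=d["range_z"][int(round(uv[1])),int(round(uv[0]))];return d["R"].T@(ray(d,uv)*zz-d["t"])
def proj(d,X):
    c=d["R"]@np.asarray(X,float)+d["t"];p=c[:2]/c[2];p=p*(1+d["k1"]*(p@p));K=d["camera_matrix"]
    return np.array([K[0,0]*p[0]+K[0,2],K[1,1]*p[1]+K[1,2]])
def crop(d,x,y,w,h,s): return cv2.resize(d["image"][y:y+h,x:x+w,::-1],None,fx=s,fy=s,interpolation=cv2.INTER_CUBIC)
E
python3 - <<'E'
from h import *
a=load("top0.npz");b=load("scene0.npz")
# 800x600: top-left fixture in top, right fixture in scene ; lower: stand in both
A=crop(a,325,180,80,60,5);B=crop(b,310,175,80,60,5)
C=crop(a,190,192,80,60,5);D=crop(b,175,205,80,60,5)
D=crop(b,170,200,100,75,4)[:300,:400]
cv2.imwrite("pics/c1.png",np.vstack([np.hstack([A,B]),np.hstack([C,D])]))
for uv in((367,210),(340,195),(397,195),(215,235),(352,195),(379,197)):print(uv,dep(a,uv).round(0))
for uv in((350,213),(210,290)):print(uv,dep(b,uv).round(0))
E
```

```text
(367, 210) [ 495. -106.   13.]
(340, 195) [552.  -7.  18.]
(397, 195) [ 553. -222.   -1.]
(215, 235) [406. 460.  12.]
(352, 195) [550. -51.  28.]
(379, 197) [ 543. -152.   16.]
(350, 213) [ 499. -101.   15.]
(210, 290) [440. 478.  16.]
```

View pics/c1.png

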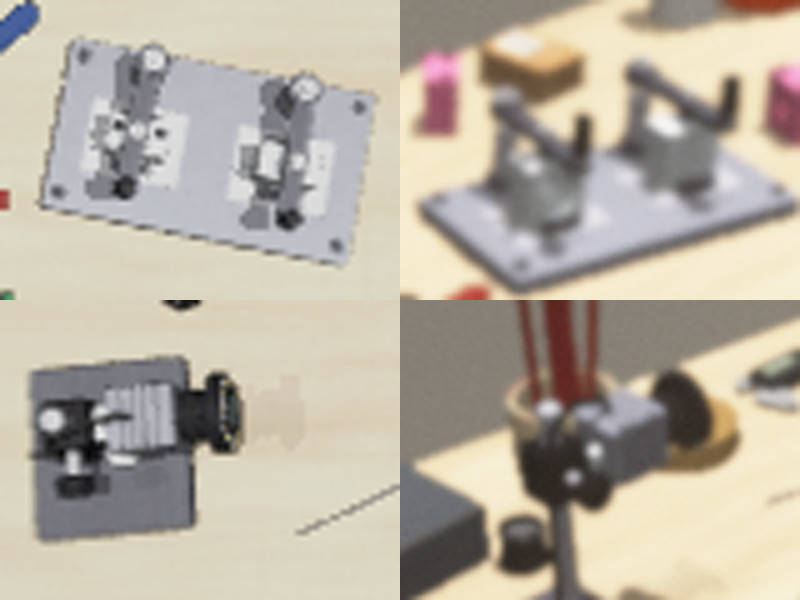

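```bash
python3 - <<'E'
from h import *
a=load("top0.npz");b=load("scene0.npz")
def rectfit(uvs,z,L):
    P=np.array([onz(a,p,z)[:2] for p in uvs]);c=P.mean(0)
    print("c",c.round(1),"sides",[np.linalg.norm(P[(i+1)%4]-P[i]).round(1) for i in range(4)],"angs",[np.degrees(np.arctan2(*(P[(i+1)%4]-P[i])[::-1])).round(1) for i in range(4)]);return c
print("hand");rectfit([(x/5+325-.4,y/5+180-.4) for x,y in((75,38),(375,92),(347,265),(42,207))],16,0)
rectfit([(x/5+190-.4,y/5+192-.4) for x,y in((30,372-300),(187,357-300),(195,525-300),(38,540-300))],16,0)
# mask: saturation-based on the ground-unwarped patches
hsv=cv2.cvtColor(a["image"],cv2.COLOR_RGB2HSV)
for nm,(x,y,w,h) in dict(jig=(325,180,80,60),stand=(190,192,60,55)).items():
    lab=cv2.cvtColor(a["image"],cv2.COLOR_RGB2LAB)[y:y+h,x:x+w].astype(int)
    m=(lab[:,:,2]<134).astype(np.uint8)
    n,l,st,ce=cv2.connectedComponentsWithStats(m);i=1+st[1:,4].argmax()
    mm=(l==i).astype(np.uint8);mm=cv2.morphologyEx(mm,cv2.MORPH_CLOSE,np.ones((3,3)))
    c=max(cv2.findContours(mm,cv2.RETR_EXTERNAL,cv2.CHAIN_APPROX_NONE)[0],key=cv2.contourArea)[:,0]+[x,y]
    W=np.array([onz(a,p,16)[:2] for p in c],np.float32);print(nm,st[i],cv2.minAreaRect(W))
B1=crop(b,310,175,80,60,10);
A1=np.hstack([crop(a,338,185,30,40,10),crop(a,366,190,40,40,10)])
cv2.imwrite("pics/c2.png",B1);
E
```

```text
hand
c [ 496.4 -104.1] sides [np.float64(227.0), np.float64(130.9), np.float64(227.9), np.float64(129.5)] angs [np.float64(-100.9), np.float64(168.8), np.float64(78.7), np.float64(-11.6)]
c [457.2 472. ] sides [np.float64(119.6), np.float64(126.2), np.float64(117.9), np.float64(126.5)] angs [np.float64(-85.0), np.float64(-175.4), np.float64(95.1), np.float64(5.4)]
jig [   8    8   67   45 2182] ((498.1307678222656, -103.55699920654297), (230.7976837158203, 135.52102661132812), 78.2021484375)
stand [   6   11   42   37 1192] ((458.8327331542969, 454.347412109375), (128.1683807373047, 155.33999633789062), 5.126894950866699)
```

View pics/c2.png

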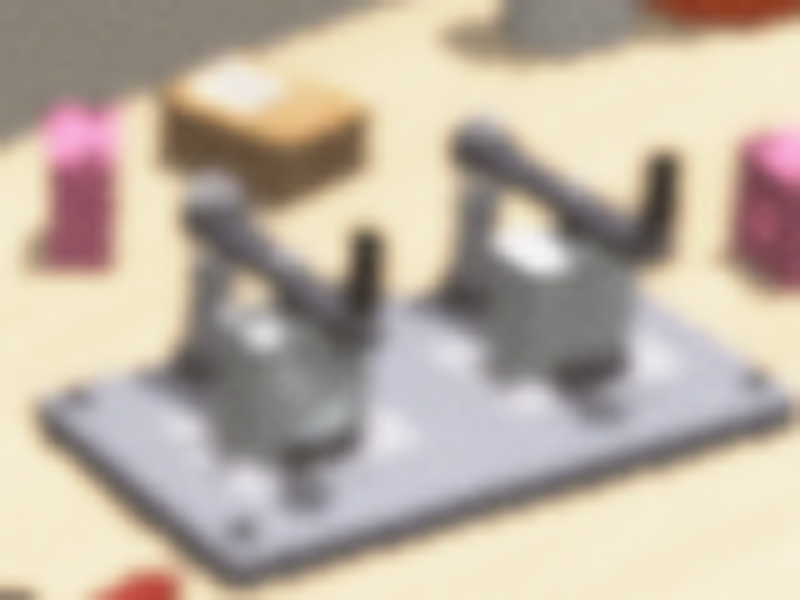

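The crop shows a bright crescent (the counterbore) in the front face of the left block at (300,390). The right block at (560,330) has a plain face, so the bored block is in the left seat. Next I'll measure the lens, the knob and the post from depth.

```bash
python3 - <<'E'
from h import *
a=load("top0.npz");b=load("scene0.npz")
def cloud(d,x,y,w,h):
    P=[];C=[]
    for v in range(y,y+h):
        for u in range(x,x+w):
            if d["range_z"][v,u]>0:P.append(dep(d,(u,v)));C.append(d["image"][v,u])
    return np.array(P),np.array(C)
o=np.array([457.2,472.]);
th=np.radians(-85);f=np.array([np.cos(th),np.sin(th)]);l=np.array([-f[1],f[0]])
for nm,d,box in(("top",a,(190,192,60,55)),("scene",b,(165,200,90,110))):
    P,C=cloud(d,*box);q=(P[:,:2]-o);s=np.c_[q@f,q@l,P[:,2]]
    k=(P[:,2]>95)&(P[:,2]<240)&(abs(s[:,0])<150)&(abs(s[:,1])<80)
    s=s[k]
    print(nm,"along/lat/zmax per bin")
    for x in range(-90,120,8):
        m=(s[:,0]>=x)&(s[:,0]<x+8)
        if m.sum():print(x,m.sum(),"lat",s[m,1].min().round(),s[m,1].max().round(),"z",s[m,2].min().round(),s[m,2].max().round())
# jig
o=np.array([497,-104.]);th=np.radians(-11.5);X=np.array([np.cos(th),np.sin(th)]);Y=np.array([-X[1],X[0]])
for nm,d,box in(("top",a,(325,175,80,65)),("scene",b,(310,175,80,60))):
    P,C=cloud(d,*box);q=(P[:,:2]-o);s=np.c_[q@X,q@Y,P[:,2]]
    for lo,hi in((56,68),(76,90),(90,120)):
        for sg in(1,-1):
            m=(s[:,2]>lo)&(s[:,2]<hi)&(s[:,1]*sg>0)&(abs(s[:,0])<80)&(abs(s[:,1])<110)
            print(nm,lo,hi,sg,m.sum());print(np.c_[s[m],C[m].mean(1)].round().astype(int).tolist()[:45])
E
```

```text
top along/lat/zmax per bin
-10 3 lat -14.0 17.0 z 166.0 170.0
-2 18 lat -46.0 17.0 z 151.0 188.0
6 46 lat -47.0 16.0 z 138.0 199.0
14 50 lat -47.0 15.0 z 140.0 198.0
22 48 lat -46.0 16.0 z 133.0 199.0
30 17 lat -12.0 11.0 z 151.0 199.0
38 18 lat -22.0 19.0 z 168.0 194.0
46 37 lat -22.0 22.0 z 164.0 191.0
54 35 lat -21.0 21.0 z 154.0 180.0
62 32 lat -22.0 20.0 z 151.0 179.0
70 36 lat -22.0 20.0 z 139.0 177.0
78 35 lat -22.0 23.0 z 137.0 178.0
86 37 lat -19.0 21.0 z 135.0 179.0
94 26 lat -18.0 15.0 z 148.0 173.0
102 17 lat -18.0 14.0 z 159.0 178.0
110 39 lat -27.0 28.0 z 156.0 181.0
118 60 lat -27.0 27.0 z 129.0 185.0
scene along/lat/zmax per bin
-10 124 lat -22.0 15.0 z 97.0 170.0
-2 129 lat -53.0 8.0 z 98.0 193.0
6 137 lat -53.0 10.0 z 96.0 194.0
14 68 lat -53.0 0.0 z 95.0 192.0
22 33 lat -49.0 1.0 z 141.0 193.0
30 16 lat -17.0 -5.0 z 145.0 193.0
38 116 lat -27.0 16.0 z 126.0 188.0
46 65 lat -28.0 14.0 z 127.0 186.0
54 65 lat -27.0 12.0 z 126.0 177.0
62 61 lat -30.0 13.0 z 126.0 172.0
70 61 lat -27.0 17.0 z 126.0 172.0
78 52 lat -30.0 15.0 z 129.0 171.0
86 20 lat -23.0 1.0 z 138.0 16
[... 8343 characters left out ...]
62, 94, 57], [-62, 63, 97, 87], [-61, 58, 95, 149], [-62, 67, 94, 54], [-65, 65, 95, 86], [-64, 68, 92, 63]]
scene 90 120 -1 27
[[-48, -53, 109, 191], [-50, -55, 110, 155], [-53, -57, 111, 137], [-59, -44, 112, 164], [-50, -55, 106, 103], [-54, -56, 108, 81], [-57, -58, 108, 121], [-53, -49, 105, 146], [-59, -49, 108, 87], [-59, -53, 107, 65], [-54, -61, 103, 111], [-59, -45, 105, 138], [-55, -52, 102, 80], [-58, -53, 103, 62], [-60, -56, 103, 114], [-53, -49, 98, 125], [-53, -54, 97, 69], [-57, -55, 98, 63], [-54, -61, 96, 113], [-49, -49, 93, 157], [-51, -52, 93, 104], [-53, -54, 93, 65], [-59, -54, 96, 65], [-57, -59, 94, 115], [-55, -45, 93, 125], [-55, -53, 91, 58], [-58, -59, 90, 125]]
```

```bash
python3 - <<'E'
from h import *
a=load("top0.npz");b=load("scene0.npz")
print("cams",(-a["R"].T@a["t"]).round(),(-b["R"].T@b["t"]).round())
for n,p in dict(BL=(40,418),FL=(235,572),FR=(795,402)).items(): print(n,onz(b,(p[0]/10+310-.45,p[1]/10+175-.45),16).round(1))
for n,p in dict(BL=(75,38),BR=(375,92),FR=(347,265),FL=(42,207)).items(): print(n,onz(a,(p[0]/5+325-.4,p[1]/5+180-.4),16).round(1))
o=np.array([497,-104.]);th=np.radians(-11.4);X=np.array([np.cos(th),np.sin(th)]);Y=np.array([-X[1],X[0]])
H=cv2.createCLAHE
for nm,d,box in(("top",a,(325,175,80,65)),("scene",b,(310,175,80,60))):
    P=[];
    for v in range(box[1],box[1]+box[3]):
        for u in range(box[0],box[0]+box[2]):P.append(dep(d,(u,v)))
    P=np.array(P);q=P[:,:2]-o;s=np.c_[q@X,q@Y,P[:,2]]
    for sg in(1,-1):
        for lo,hi in((57,67),(105,122)):
            m=(s[:,2]>lo)&(s[:,2]<hi)&(abs(s[:,1]*sg-55)<26)&(s[:,0]<25)
            if lo==105:m&=s[:,0]<-30
            else:m&=s[:,0]>-30
            S=s[m];print(nm,sg,lo,m.sum(),"x",np.percentile(S[:,0],[3,97]).round(),"y",np.percentile(S[:,1],[3,97]).round(),"z",np.median(S[:,2]).round(),"mean",S.mean(0).round(1))
    m=(s[:,2]>10)&(s[:,2]<22)&(abs(s[:,1])<120)&(abs(s[:,0])<75)
    for lo,hi in((-100,-80),(-20,20),(80,100)):
        S=s[m&(s[:,1]>lo)&(s[:,1]<hi)];print(nm,"plate x at y",lo,np.percentile(S[:,0],[1,99]).round(1))
    S=s[m&(abs(s[:,0])<30)];print(nm,"plate y",np.percentile(S[:,1],[.5,99.5]).round(1))
E
```

```text
cams [ 320.   38. 1447.] [-478.  946.  783.]
BL [561.8   9.6  16. ]
FL [446.1  30.2  16. ]
FR [ 403.7 -191.    16. ]
BL [581.7  -5.6  16. ]
BR [ 538.7 -228.5   16. ]
FR [ 410.3 -203.    16. ]
FL [454.8  20.6  16. ]
top 1 57 53 x [-18.   7.] y [34. 77.] z 63.0 mean [-5.6 54.6 62.9]
top 1 105 11 x [-54. -44.] y [54. 64.] z 115.0 mean [-50.1  58.9 114.1]
top -1 57 52 x [-19.   7.] y [-76. -33.] z 62.0 mean [ -6.1 -51.8  62. ]
top -1 105 14 x [-56. -46.] y [-64. -53.] z 111.0 mean [-50.7 -58.3 112. ]
top plate x at y -100 [-65.4  61.8]
top plate x at y -20 [-64.7  61.9]
top plate x at y 80 [-64.4  62.3]
top plate y [-114.2  114.1]
scene 1 57 29 x [-24.   1.] y [56. 79.] z 60.0 mean [-10.4  67.3  60.2]
scene 1 105 11 x [-61. -52.] y [56. 66.] z 109.0 mean [-56.4  61.  108.4]
scene -1 57 31 x [-21.   3.] y [-57. -33.] z 59.0 mean [-10.8 -44.2  59.7]
scene -1 105 10 x [-59. -48.] y [-58. -45.] z 108.0 mean [-54.1 -52.8 108.4]
scene plate x at y -100 [-71.2   4.2]
scene plate x at y -20 [-69.7  32.1]
scene plate x at y 80 [-73.1  55.5]
scene plate y [-109.8  117.3]
```

```bash
cat >>h.py <<'E'
def plan(p1,yaw1,n,grip,p0=None,yaw0=None,arc=None):
    """rows of (travel m, turn deg) from measured pose to p1/yaw1 (deg); prints compactly"""
    from scipy.spatial.transform import Rotation as Ro
    from station import ctrl
    s=ctrl.state();p0=np.array(s["eef_pos"] if p0 is None else p0,float)
    R=Ro.from_euler("xyz",s["tcp_rot"])
    if yaw0 is None: yaw0=np.degrees(s["tcp_rot"][2])
    R=Ro.from_euler("xyz",[180,0,yaw0],degrees=True)
    for i in range(n):
        if arc: a,b=arc(i/n),arc((i+1)/n);d=np.subtract(b,a)
        else: d=(np.array(p1)-p0)/n
        print([round(v/1000,4) for v in R.inv().apply(d)],[0,0,round(-(yaw1-yaw0)/n,2)],grip)
        R=R*Ro.from_euler("z",-(yaw1-yaw0)/n,degrees=True)
def st():
    from station import ctrl
    s=ctrl.state();print(round(s["time_s"],2),np.round(s["eef_pos"],1),np.round(np.degrees(s["tcp_rot"]),1),np.round(s["contact_force"],1),round(s["finger_gap"],1),s["grip_force"],np.round(s["qpos"],2))
E
python3 - <<'E'
from h import *
plan((400,-330,240),17.1+56,8,.093)
plan((459,-36,190),168.5,16,.04,p0=(400,-330,240),yaw0=73.1)
E
```

```text
[np.float64(0.0356), np.float64(-0.027), np.float64(-0.0028)] [0, 0, np.float64(-7.0)] 0.093
[np.float64(0.0387), np.float64(-0.0225), np.float64(-0.0028)] [0, 0, np.float64(-7.0)] 0.093
[np.float64(0.0411), np.float64(-0.0176), np.float64(-0.0028)] [0, 0, np.float64(-7.0)] 0.093
[np.float64(0.043), np.float64(-0.0125), np.float64(-0.0028)] [0, 0, np.float64(-7.0)] 0.093
[np.float64(0.0442), np.float64(-0.0071), np.float64(-0.0028)] [0, 0, np.float64(-7.0)] 0.093
[np.float64(0.0447), np.float64(-0.0017), np.float64(-0.0028)] [0, 0, np.float64(-7.0)] 0.093
[np.float64(0.0446), np.float64(0.0038), np.float64(-0.0028)] [0, 0, np.float64(-7.0)] 0.093
[np.float64(0.0438), np.float64(0.0092), np.float64(-0.0028)] [0, 0, np.float64(-7.0)] 0.093
[np.float64(0.0187), np.float64(-0.0018), np.float64(0.0031)] [0, 0, -5.96] 0.04
[np.float64(0.0187), np.float64(0.0001), np.float64(0.0031)] [0, 0, -5.96] 0.04
[np.float64(0.0186), np.float64(0.0021), np.float64(0.0031)] [0, 0, -5.96] 0.04
[np.float64(0.0183), np.float64(0.004), np.float64(0.0031)] [0, 0, -5.96] 0.04
[np.float64(0.0178), np.float64(
[... 224 characters left out ...]
51), np.float64(0.0111), np.float64(0.0031)] [0, 0, -5.96] 0.04
[np.float64(0.0139), np.float64(0.0126), np.float64(0.0031)] [0, 0, -5.96] 0.04
[np.float64(0.0125), np.float64(0.014), np.float64(0.0031)] [0, 0, -5.96] 0.04
[np.float64(0.011), np.float64(0.0152), np.float64(0.0031)] [0, 0, -5.96] 0.04
[np.float64(0.0094), np.float64(0.0162), np.float64(0.0031)] [0, 0, -5.96] 0.04
[np.float64(0.0076), np.float64(0.0171), np.float64(0.0031)] [0, 0, -5.96] 0.04
[np.float64(0.0058), np.float64(0.0178), np.float64(0.0031)] [0, 0, -5.96] 0.04
[np.float64(0.0039), np.float64(0.0183), np.float64(0.0031)] [0, 0, -5.96] 0.04
[np.float64(0.002), np.float64(0.0186), np.float64(0.0031)] [0, 0, -5.96] 0.04
```

>>> {"fn": "move_arm", "kwargs": {
  "rows": [
    {"travel": [0.028,-0.021,-0.003],"turn": [0,0,-6],"grip": 0.093},
    {"travel": [0.031,-0.018,-0.003],"turn": [0,0,-6],"grip": 0.08},
    {"travel": [0.033,-0.014,-0.003],"turn": [0,0,-6],"grip": 0.07},
    {"travel": [0.034,-0.01,-0.003],"turn": [0,0,-6],"grip": 0.06},
    {"travel": [0.035,-0.006,-0.003],"turn": [0,0,-6],"grip": 0.05},
    {"travel": [0.036,-0.001,-0.003],"turn": [0,0,-6],"grip": 0.045},
    {"travel": [0.036,0.003,-0.003],"turn": [0,0,-6],"grip": 0.045},
    {"travel": [0.035,0.007,-0.003],"turn": [0,0,-6],"grip": 0.045}
  ]
}}

```text
time_s: 0.77
eef_pos: [372.2, -398.3, 242.6]
tcp_rot: [-3.141, -0.0, 1.142]
contact_force: [1.1, -0.6, 0.3]
finger_gap: 51.2
grip_force: 0.0
```

```bash
sed -i 's/round(v\/1000,4)/float(round(v\/1000,3))/; s/round(-(yaw1-yaw0)\/n,2)/float(round(-(yaw1-yaw0)\/n,1))/' h.py; python3 - <<'E'
from h import *
st();plan((459,-36,190),168.5,16,.045)
E
```

```text
0.77 [ 372.2 -398.3  242.6] [-180.    -0.    65.4] [ 1.1 -0.6  0.3] 51.2 0.0 [ 0.96  0.44 -0.27  1.69  0.13  1.03  0.22]
[0.023, -0.004, 0.003] [0, 0, -6.4] 0.045
[0.023, -0.002, 0.003] [0, 0, -6.4] 0.045
[0.023, 0.001, 0.003] [0, 0, -6.4] 0.045
[0.023, 0.003, 0.003] [0, 0, -6.4] 0.045
[0.023, 0.006, 0.003] [0, 0, -6.4] 0.045
[0.022, 0.008, 0.003] [0, 0, -6.4] 0.045
[0.021, 0.011, 0.003] [0, 0, -6.4] 0.045
[0.019, 0.013, 0.003] [0, 0, -6.4] 0.045
[0.018, 0.015, 0.003] [0, 0, -6.4] 0.045
[0.016, 0.017, 0.003] [0, 0, -6.4] 0.045
[0.014, 0.019, 0.003] [0, 0, -6.4] 0.045
[0.012, 0.02, 0.003] [0, 0, -6.4] 0.045
[0.009, 0.021, 0.003] [0, 0, -6.4] 0.045
[0.007, 0.022, 0.003] [0, 0, -6.4] 0.045
[0.004, 0.023, 0.003] [0, 0, -6.4] 0.045
[0.002, 0.023, 0.003] [0, 0, -6.4] 0.045
```

>>> {"fn": "move_arm", "kwargs": {
  "rows": [
    {"travel": [0.023,-0.004,0.003],"turn": [0,0,-6.4],"grip": 0.045},
    {"travel": [0.023,-0.002,0.003],"turn": [0,0,-6.4],"grip": 0.045},
    {"travel": [0.023,0.001,0.003],"turn": [0,0,-6.4],"grip": 0.045},
    {"travel": [0.023,0.003,0.003],"turn": [0,0,-6.4],"grip": 0.045},
    {"travel": [0.023,0.006,0.003],"turn": [0,0,-6.4],"grip": 0.045},
    {"travel": [0.022,0.008,0.003],"turn": [0,0,-6.4],"grip": 0.045},
    {"travel": [0.021,0.011,0.003],"turn": [0,0,-6.4],"grip": 0.045},
    {"travel": [0.019,0.013,0.003],"turn": [0,0,-6.4],"grip": 0.045}
  ]
}}

```text
time_s: 1.43
eef_pos: [416.3, -217.8, 218.3]
tcp_rot: [-3.141, -0.001, 2.036]
contact_force: [0.3, 0.4, -0.2]
finger_gap: 45.1
grip_force: 0.0
```

>>> {"fn": "move_arm", "kwargs": {
  "rows": [
    {"travel": [0.018,0.015,0.003],"turn": [0,0,-6.4],"grip": 0.045},
    {"travel": [0.016,0.017,0.003],"turn": [0,0,-6.4],"grip": 0.045},
    {"travel": [0.014,0.019,0.003],"turn": [0,0,-6.4],"grip": 0.045},
    {"travel": [0.012,0.02,0.003],"turn": [0,0,-6.4],"grip": 0.045},
    {"travel": [0.009,0.021,0.003],"turn": [0,0,-6.4],"grip": 0.045},
    {"travel": [0.007,0.022,0.003],"turn": [0,0,-6.4],"grip": 0.045},
    {"travel": [0.004,0.023,0.003],"turn": [0,0,-6.4],"grip": 0.045},
    {"travel": [0.002,0.023,0.003],"turn": [0,0,-6.4],"grip": 0.045}
  ]
}}

```text
time_s: 2.1
eef_pos: [462.2, -37.8, 194.4]
tcp_rot: [-3.141, -0.0, 2.929]
contact_force: [-0.2, 0.3, -1.0]
finger_gap: 44.9
grip_force: 0.0
```

```bash
python3 - <<'E'
from h import *
from station import ctrl
st()
S=[]
p=np.array(ctrl.state()["eef_pos"])
for n in("scene","top"):
    d=ctrl.snapshot(n);np.savez(f"{n}1.npz",**d);u,v=proj(d,p).round().astype(int);print(n,u,v)
    S.append(crop(d,u-40,v-60,80,110,5))
st()
cv2.imwrite("pics/c3.png",np.hstack(S))
E
```

```text
2.1 [462.2 -37.8 194.4] [-180.    -0.   167.8] [-0.2  0.3 -1. ] 44.9 0.0 [ 0.58  0.46 -0.78  1.96  0.41  0.89  0.95]
scene 347 173
top 352 213
2.2 [462.5 -34.5 194.5] [179.8  -0.  168. ] [-0.2 -0.6 -1.1] 44.8 0.0 [ 0.58  0.46 -0.78  1.96  0.41  0.89  0.95]
```

View pics/c3.png

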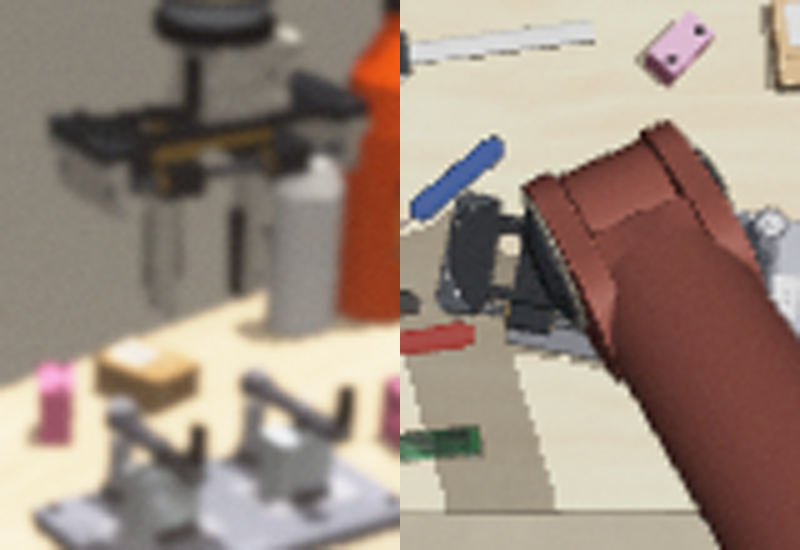

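The scene crop shows the open fingers hovering over the fixture, with tips at about (160,310) and (235,295). Their midpoint agrees with the TCP projection to about 1 px. In the top view the arm hides the fixture. Next I'll triangulate the knob from the two earlier views.

```bash
python3 - <<'E'
from h import *
a=load("top0.npz");b=load("scene0.npz");b1=load("scene1.npz")
print("tip proj now",proj(b1,(462.5,-35.,194.5)).round(1))
def darkc(d,x,y,w,h,thr):
    g=cv2.cvtColor(d["image"][y:y+h,x:x+w],cv2.COLOR_RGB2GRAY).astype(float);m=g<thr;v,u=np.nonzero(m);return (u.mean()+x,v.mean()+y,m.sum(),u.min()+x,u.max()+x,v.min()+y,v.max()+y)
# knob dark blobs
kb={}
for s,(x,y,w,h) in dict(L=(344,197,6,10),R=(373,189,6,11)).items(): kb[s]=darkc(b,x,y,w,h,75);print("scene",s,np.round(kb[s],1),b["image"][y:y+h,x:x+w].mean(2).round().astype(int).tolist())
ka={}
for s,(x,y,w,h) in dict(L=(346,213,8,9),R=(379,219,8,9)).items(): ka[s]=darkc(a,x,y,w,h,75);print("top",s,np.round(ka[s],1),a["image"][y:y+h,x:x+w].mean(2).round().astype(int).tolist())
def tri(uva,uvb):
    A=[];B=[]
    for d,uv in((a,uva),(b,uvb)):
        r=d["R"].T@ray(d,uv);r/=np.linalg.norm(r);M=np.eye(3)-np.outer(r,r);A.append(M);B.append(M@(-d["R"].T@d["t"]))
    X=np.linalg.solve(sum(A),sum(B));return X.round(1),[ (proj(d,X)-uv).round(1) for d,uv in((a,uva),(b,uvb))]
P=lambda p,s,o:(p[0]/s+o[0]-.45,p[1]/s+o[1]-.45)
# plate corners BL, FL, FR, pads; post caps
for nm,pa,pb in(("BL",(75,38),(40,418)),("FL",(42,207),(235,572)),("FR",(347,265),(795,402)),("capL",(150,58),(212,195)),("capR",(303,88),(478,140))):
    print(nm,*tri(P(pa,5,(325,180)),P(pb,10,(310,175))))
E
```

```text
tip proj now [346.2 172.9]
scene L [345.6 202.9  11.  345.  346.  199.  206. ] [[209, 187, 178, 186, 209, 223], [192, 143, 112, 134, 179, 213], [182, 116, 71, 93, 153, 205], [180, 106, 65, 88, 148, 203], [166, 98, 56, 86, 149, 203], [140, 84, 57, 86, 151, 203], [106, 67, 57, 87, 149, 195], [86, 61, 54, 86, 141, 185], [82, 62, 63, 95, 144, 176], [81, 72, 78, 111, 155, 180]]
scene R [375.  195.9  14.  373.  376.  192.  199. ] [[226, 216, 205, 199, 205, 219], [217, 191, 155, 137, 159, 196], [209, 164, 103, 81, 121, 181], [200, 146, 87, 65, 111, 178], [192, 138, 80, 62, 114, 181], [178, 125, 69, 63, 113, 180], [157, 104, 65, 65, 115, 181], [125, 85, 58, 68, 125, 184], [98, 73, 62, 82, 137, 191], [84, 70, 69, 95, 149, 200], [74, 72, 80, 107, 156, 202]]
top L [349.3 217.1  13.  348.  351.  215.  219. ] [[150, 87, 80, 132, 129, 132, 132, 94], [155, 150, 104, 124, 128, 131, 141, 123], [137, 138, 138, 79, 64, 108, 160, 217], [128, 100, 50, 50, 55, 59, 132, 207], [130, 108, 31, 59, 72, 81, 155, 193], [130, 79, 28, 49, 70, 86, 156, 194], [136, 136, 118, 54, 71, 142, 194, 194], [196, 194, 196, 197, 195, 196, 195, 195], [194, 194, 195, 195, 195, 194, 195, 196]]
top R [382.1 223.4  11.  380.  384.  222.  225. ] [[79, 85, 135, 128, 130, 136, 178, 221], [153, 134, 130, 127, 129, 150, 198, 220], [194, 131, 131, 123, 109, 143, 191, 219], [183, 84, 84, 75, 46, 98, 187, 212], [183, 84, 22, 55, 64, 67, 122, 195], [182, 71, 29, 44, 73, 82, 128, 192], [190, 151, 92, 51, 82, 150, 193, 193], [193, 192, 188, 161, 168, 193, 194, 193], [193, 193, 194, 194, 194, 194, 194, 194]]
BL [583.2  -7.2   1.4] [array([0.4, 0.4]), array([-0.5, -0.1])]
FL [455.8  20.6   8. ] [array([-0., -0.]), array([0., 0.])]
FR [ 411.9 -203.4    8.2] [array([-0.2, -0.2]), array([0.3, 0. ])]
capL [553.9 -57.8  80.6] [array([0.3, 0.3]), array([-0.5, -0.1])]
capR [ 532.8 -166.4   75. ] [array([0.1, 0.1]), array([-0.2, -0. ])]
```

>>> {"fn": "move_arm", "kwargs": {
  "rows": [
    {"travel": [0.003,-0.002,0.02],"turn": [0,0,-0.5],"grip": 0.045},
    {"travel": [0,0,0.03],"turn": [0,0,0],"grip": 0.045},
    {"travel": [0,0,0.03],"turn": [0,0,0],"grip": 0.045},
    {"travel": [0,0,0.02],"turn": [0,0,0],"grip": 0.045},
    {"travel": [0,0,0],"turn": [0,0,0],"grip": 0.022},
    {"travel": [0,0,0],"turn": [0,0,0],"grip": 0.022},
    {"travel": [0,0,0],"turn": [0,0,0],"grip": 0.022},
    {"travel": [0,0,0],"turn": [0,0,0],"grip": 0.022}
  ]
}}

```text
time_s: 2.87
eef_pos: [460.0, -40.2, 96.0]
tcp_rot: [3.141, 0.003, 2.932]
contact_force: [0.2, -0.3, 0.4]
finger_gap: 24.4
grip_force: 0.0
```

```bash
python3 - <<'E'
from h import *
from station import ctrl
st();p=np.array(ctrl.state()["eef_pos"])
d=ctrl.snapshot("scene");np.savez("scene2.npz",**d);u,v=proj(d,p).round().astype(int);print(u,v)
cv2.imwrite("pics/c4.png",crop(d,u-50,v-35,100,75,7))
E
```

```text
2.87 [460.  -40.2  96. ] [180.    0.2 168. ] [ 0.2 -0.3  0.4] 24.4 0.0 [ 0.48  0.59 -0.65  2.08  0.59  0.65  0.79]
347 201
```

View pics/c4.png

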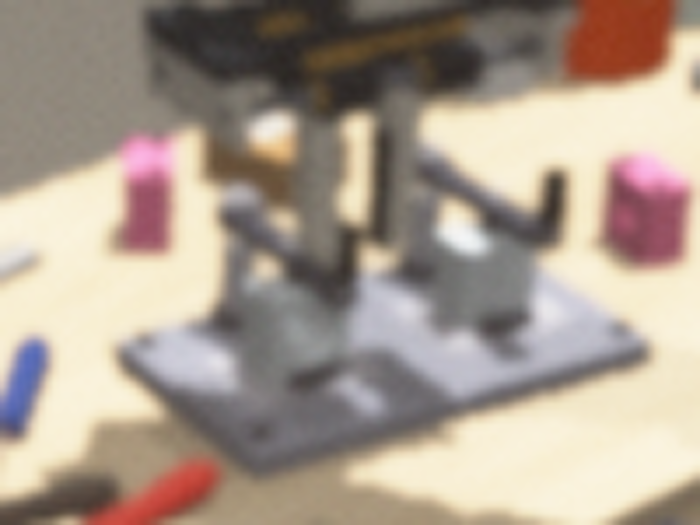

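The fingers straddle the left knob (dark, near (345,255) in the crop) without contact. I'll swing it along the arc, turning the tool with it.

>>> {"fn": "move_arm", "kwargs": {
  "rows": [
    {"travel": [-0.0005,0.0097,0.002],"turn": [0,0,5.8],"grip": 0.022},
    {"travel": [-0.0005,0.0097,0.002],"turn": [0,0,5.8],"grip": 0.022},
    {"travel": [-0.0005,0.0097,0],"turn": [0,0,5.8],"grip": 0.022},
    {"travel": [-0.0005,0.0097,0],"turn": [0,0,5.8],"grip": 0.022},
    {"travel": [-0.0005,0.0097,0],"turn": [0,0,5.8],"grip": 0.022},
    {"travel": [-0.0005,0.0097,0],"turn": [0,0,5.8],"grip": 0.022},
    {"travel": [-0.0005,0.0097,0],"turn": [0,0,5.8],"grip": 0.022},
    {"travel": [-0.0005,0.0097,0],"turn": [0,0,5.8],"grip": 0.022}
  ]
}}

```text
time_s: 3.58
eef_pos: [502.1, 21.7, 91.5]
tcp_rot: [-3.141, 0.0, 2.117]
contact_force: [-1.5, -0.2, 0.1]
finger_gap: 22.1
grip_force: 0.7
```

```bash
python3 - <<'E'
from h import *
from station import ctrl
st();p=np.array(ctrl.state()["eef_pos"])-[554,-59.4,0];th=np.radians(-11.4)
x=p[0]*np.cos(th)+p[1]*np.sin(th);y=-p[0]*np.sin(th)+p[1]*np.cos(th);print("r",np.hypot(x,y),"theta",np.arctan2(y,-x))
E
```

```text
3.58 [502.1  21.7  91.5] [-179.9    0.   121.3] [-1.5 -0.2  0.1] 22.1 0.7300140336155891 [ 0.18  0.6  -0.4   1.98  0.38  0.64  0.08]
r 96.30661424514267 theta 0.8025888343767931
```

>>> {"fn": "move_arm", "kwargs": {
  "rows": [
    {"travel": [-0.0005,0.0097,0],"turn": [0,0,5.8],"grip": 0.022},
    {"travel": [-0.0005,0.0097,0],"turn": [0,0,5.8],"grip": 0.022},
    {"travel": [-0.0005,0.0097,0],"turn": [0,0,5.8],"grip": 0.022},
    {"travel": [-0.0005,0.0097,0],"turn": [0,0,5.8],"grip": 0.022},
    {"travel": [-0.0005,0.0097,0],"turn": [0,0,5.8],"grip": 0.022},
    {"travel": [-0.0005,0.0097,0],"turn": [0,0,5.8],"grip": 0.022},
    {"travel": [-0.0005,0.0097,0],"turn": [0,0,5.8],"grip": 0.022},
    {"travel": [-0.0005,0.0097,0],"turn": [0,0,5.8],"grip": 0.022}
  ]
}}

```text
time_s: 4.25
eef_pos: [577.0, 33.6, 91.6]
tcp_rot: [-3.14, -0.001, 1.309]
contact_force: [-1.4, 0.6, -0.4]
finger_gap: 21.6
grip_force: 0.7
```

>>> {"fn": "move_arm", "kwargs": {
  "rows": [
    {"travel": [0,0,0],"turn": [0,0,0],"grip": 0.022},
    {"travel": [0,0,0],"turn": [0,0,0],"grip": 0.035},
    {"travel": [0,0,0],"turn": [0,0,0],"grip": 0.035},
    {"travel": [0,0,0],"turn": [0,0,0],"grip": 0.035},
    {"travel": [0,0,-0.03],"turn": [0,0,0],"grip": 0.035},
    {"travel": [0,0,-0.03],"turn": [0,0,0],"grip": 0.035},
    {"travel": [0,0,-0.03],"turn": [0,0,0],"grip": 0.06},
    {"travel": [0,0,-0.02],"turn": [0,0,0],"grip": 0.093}
  ]
}}

```text
time_s: 4.92
eef_pos: [578.0, 33.0, 203.8]
tcp_rot: [3.138, -0.002, 1.314]
contact_force: [-0.2, 0.5, 0.1]
finger_gap: 44.3
grip_force: 0.0
```

```bash
python3 - <<'E'
from h import *
from station import ctrl
st();p=np.array(ctrl.state()["eef_pos"])
S=[]
for n in("scene","top"):
    d=ctrl.snapshot(n);np.savez(f"{n}3.npz",**d)
    u,v=proj(d,p).round().astype(int);print(n,u,v)
    x,y=(300,150) if n=="scene" else (315,165)
    S.append(crop(d,x,y,100,90,4))
cv2.imwrite("pics/c5.png",np.hstack(S))
d=load("top3.npz")
E
```

```text
4.92 [578.   33.  203.8] [ 1.798e+02 -1.000e-01  7.530e+01] [-0.2  0.5  0.1] 44.3 0.0 [ 0.03  0.52 -0.2   1.66  0.12  0.97 -0.47]
scene 305 165
top 329 178
```

View pics/c5.png

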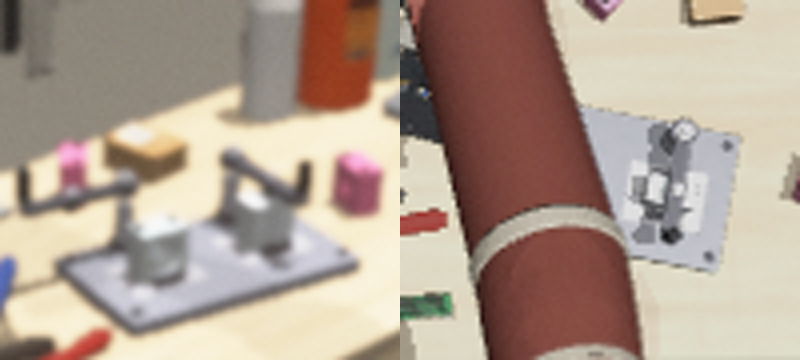

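In the scene view the left clamp arm points aside to the left (knob at (25,185)). The bored block is free, with its screw holes showing at (180,215), and the right clamp still lies over the blank. Next is the move to the block.

```bash
python3 - <<'E'
from h import *
plan((502.3,-49.4,135),168.6,14,.093)
E
```

```text
[-0.007, -0.004, 0.005] [0, 0, -6.7] 0.093
[-0.007, -0.005, 0.005] [0, 0, -6.7] 0.093
[-0.006, -0.005, 0.005] [0, 0, -6.7] 0.093
[-0.005, -0.006, 0.005] [0, 0, -6.7] 0.093
[-0.005, -0.007, 0.005] [0, 0, -6.7] 0.093
[-0.004, -0.007, 0.005] [0, 0, -6.7] 0.093
[-0.003, -0.008, 0.005] [0, 0, -6.7] 0.093
[-0.002, -0.008, 0.005] [0, 0, -6.7] 0.093
[-0.001, -0.008, 0.005] [0, 0, -6.7] 0.093
[-0.0, -0.008, 0.005] [0, 0, -6.7] 0.093
[0.001, -0.008, 0.005] [0, 0, -6.7] 0.093
[0.002, -0.008, 0.005] [0, 0, -6.7] 0.093
[0.003, -0.008, 0.005] [0, 0, -6.7] 0.093
[0.003, -0.007, 0.005] [0, 0, -6.7] 0.093
```

>>> {"fn": "move_arm", "kwargs": {
  "rows": [
    {"travel": [-0.007,-0.004,0.005],"turn": [0,0,-6.7],"grip": 0.093},
    {"travel": [-0.007,-0.005,0.005],"turn": [0,0,-6.7],"grip": 0.093},
    {"travel": [-0.006,-0.005,0.005],"turn": [0,0,-6.7],"grip": 0.093},
    {"travel": [-0.005,-0.006,0.005],"turn": [0,0,-6.7],"grip": 0.093},
    {"travel": [-0.005,-0.007,0.005],"turn": [0,0,-6.7],"grip": 0.093},
    {"travel": [-0.004,-0.007,0.005],"turn": [0,0,-6.7],"grip": 0.093},
    {"travel": [-0.003,-0.008,0.005],"turn": [0,0,-6.7],"grip": 0.093},
    {"travel": [-0.002,-0.008,0.005],"turn": [0,0,-6.7],"grip": 0.093}
  ]
}}

```text
time_s: 5.68
eef_pos: [530.8, -15.4, 159.4]
tcp_rot: [-3.14, -0.001, 2.255]
contact_force: [-0.1, 0.4, 0.3]
finger_gap: 92.9
grip_force: 0.0
```

>>> {"fn": "move_arm", "kwargs": {
  "rows": [
    {"travel": [-0.001,-0.008,0.005],"turn": [0,0,-6.7],"grip": 0.093},
    {"travel": [0,-0.008,0.005],"turn": [0,0,-6.7],"grip": 0.093},
    {"travel": [0.001,-0.008,0.005],"turn": [0,0,-6.7],"grip": 0.093},
    {"travel": [0.002,-0.008,0.005],"turn": [0,0,-6.7],"grip": 0.093},
    {"travel": [0.003,-0.008,0.005],"turn": [0,0,-6.7],"grip": 0.093},
    {"travel": [0.003,-0.007,0.005],"turn": [0,0,-6.7],"grip": 0.093},
    {"travel": [0,0,0],"turn": [0,0,0],"grip": 0.093},
    {"travel": [0,0,0],"turn": [0,0,0],"grip": 0.093}
  ]
}}

```text
time_s: 6.35
eef_pos: [497.6, -50.1, 129.9]
tcp_rot: [3.141, -0.002, 2.947]
contact_force: [0.2, -0.2, 0.4]
finger_gap: 93.2
grip_force: 0.0
```

```bash
python3 - <<'E'
from h import *
from station import ctrl
st();p=np.array(ctrl.state()["eef_pos"])
d=ctrl.snapshot("scene");np.savez("scene4.npz",**d);print(proj(d,p))
d3=load("scene3.npz")
# bored block in scene3 via depth: top & faces, with expected bias
o=np.array([497,-104.]);th=np.radians(-11.4);X=np.array([np.cos(th),np.sin(th)]);Y=np.array([-X[1],X[0]])
P=np.array([[*dep(d3,(u,v)),u,v] for v in range(198,225) for u in range(328,352)]);q=P[:,:2]-o;s=np.c_[q@X,q@Y,P[:,2:]]
m=(s[:,2]>56)&(s[:,2]<66)&(s[:,0]<25)&(s[:,1]<90);print("top",m.sum(),s[m,:3].min(0).round(),s[m,:3].max(0).round(),s[m,:3].mean(0).round(1))
q=p[:2]-o;print("tcp jig",q@X,q@Y)
plan((502.3,-49.4,29),168.6,6,.093)
E
```

```text
6.35 [497.6 -50.1 129.9] [ 1.800e+02 -1.000e-01  1.688e+02] [ 0.2 -0.2  0.4] 93.2 0.0 [ 0.48  0.57 -0.63  1.94  0.47  0.78  0.96]
[340.98188628 186.75498837]
top 64 [-28.  32.  56.] [ 3. 80. 62.] [-11.5  56.   59.3]
tcp jig -10.070107581553067 52.931148059833646
[-0.001, 0.0, 0.017] [0, 0, 0.0] 0.093
[-0.001, 0.0, 0.017] [0, 0, 0.0] 0.093
[-0.001, 0.0, 0.017] [0, 0, 0.0] 0.093
[-0.001, 0.0, 0.017] [0, 0, 0.0] 0.093
[-0.001, 0.0, 0.017] [0, 0, 0.0] 0.093
[-0.001, 0.0, 0.017] [0, 0, 0.0] 0.093
```

>>> {"fn": "move_arm", "kwargs": {
  "rows": [
    {"travel": [-0.002,0,0.015],"turn": [0,0,0],"grip": 0.093},
    {"travel": [-0.002,0,0.02],"turn": [0,0,0],"grip": 0.093},
    {"travel": [-0.001,0,0.02],"turn": [0,0,0],"grip": 0.093},
    {"travel": [0,0,0.02],"turn": [0,0,0],"grip": 0.093},
    {"travel": [0,0,0.016],"turn": [0,0,0],"grip": 0.093},
    {"travel": [0,0,0.01],"turn": [0,0,0],"grip": 0.093},
    {"travel": [0,0,0],"turn": [0,0,0],"grip": 0.093},
    {"travel": [0,0,0],"turn": [0,0,0],"grip": 0.093}
  ]
}}

```text
time_s: 7.07
eef_pos: [503.8, -50.2, 29.8]
tcp_rot: [3.141, 0.0, 2.95]
contact_force: [0.6, -0.2, 1.0]
finger_gap: 93.1
grip_force: 0.0
```

```bash
python3 - <<'E'
from h import *
from station import ctrl
st();p=np.array(ctrl.state()["eef_pos"])
d=ctrl.snapshot("scene");np.savez("scene5.npz",**d)
u,v=proj(d,p).round().astype(int);print(u,v)
cv2.imwrite("pics/c6.png",crop(d,u-35,v-40,70,55,10))
E
```

```text
7.07 [503.8 -50.2  29.8] [180.   0. 169.] [ 0.6 -0.2  1. ] 93.1 0.0 [ 0.37  0.73 -0.49  2.01  0.63  0.56  0.83]
339 213
```

View pics/c6.png

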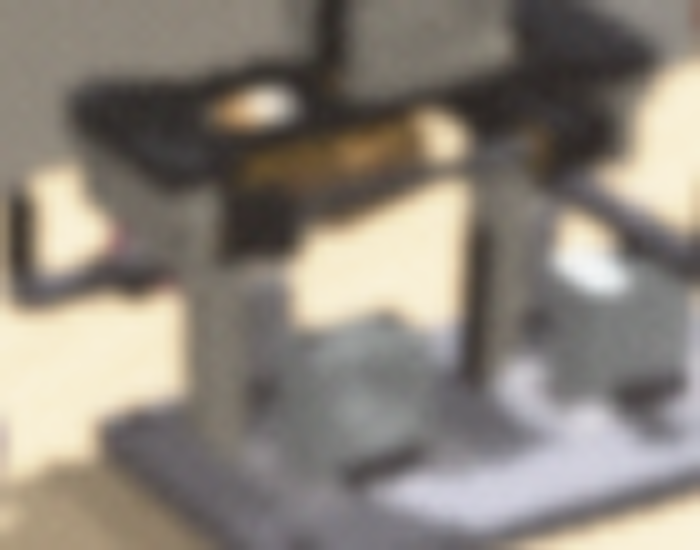

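The fingers straddle the bored block, whose silhouette centre in the crop is about (360,395), in line with the fingertips. Closing now.

>>> {"fn": "move_arm", "kwargs": {
  "rows": [
    {"travel": [0,0,0],"turn": [0,0,0],"grip": 0.06},
    {"travel": [0,0,0],"turn": [0,0,0],"grip": 0.05},
    {"travel": [0,0,0],"turn": [0,0,0],"grip": 0.046},
    {"travel": [0,0,0],"turn": [0,0,0],"grip": 0.04},
    {"travel": [0,0,0],"turn": [0,0,0],"grip": 0.035},
    {"travel": [0,0,0],"turn": [0,0,0],"grip": 0.035}
  ]
}}

```text
time_s: 7.62
eef_pos: [503.5, -50.9, 29.8]
tcp_rot: [3.141, 0.0, 2.95]
contact_force: [-0.4, 0.1, -0.2]
finger_gap: 57.8
grip_force: 0.0
```

```bash
python3 - <<'E'
from h import *
st()
E
```

```text
7.62 [503.5 -50.9  29.8] [180.   0. 169.] [-0.4  0.1 -0.2] 57.8 0.0 [ 0.38  0.73 -0.49  2.01  0.63  0.56  0.83]
```

>>> {"fn": "move_arm", "kwargs": {
  "rows": [
    {"travel": [0,0,0],"turn": [0,0,0],"grip": 0.035},
    {"travel": [0,0,0],"turn": [0,0,0],"grip": 0.035},
    {"travel": [0,0,0],"turn": [0,0,0],"grip": 0.035},
    {"travel": [0,0,0],"turn": [0,0,0],"grip": 0.035},
    {"travel": [0,0,0],"turn": [0,0,0],"grip": 0.035},
    {"travel": [0,0,0],"turn": [0,0,0],"grip": 0.035}
  ]
}}

```text
time_s: 8.12
eef_pos: [503.5, -50.6, 29.7]
tcp_rot: [3.141, 0.0, 2.95]
contact_force: [0.4, 0.6, 0.4]
finger_gap: 43.6
grip_force: 30.0
```

```bash
python3 - <<'E'
from h import *
st()
E
```

```text
8.12 [503.5 -50.6  29.7] [180.   0. 169.] [0.4 0.6 0.4] 43.6 29.999940460547805 [ 0.38  0.73 -0.49  2.01  0.63  0.56  0.83]
```

>>> {"fn": "move_arm", "kwargs": {
  "rows": [
    {"travel": [0,0,-0.005],"turn": [0,0,0],"grip": 0.035},
    {"travel": [0,0,-0.015],"turn": [0,0,0],"grip": 0.035},
    {"travel": [0,0,-0.02],"turn": [0,0,0],"grip": 0.035},
    {"travel": [0,0,-0.025],"turn": [0,0,0],"grip": 0.035},
    {"travel": [0,0,-0.025],"turn": [0,0,0],"grip": 0.035},
    {"travel": [0,0,-0.02],"turn": [0,0,0],"grip": 0.035},
    {"travel": [0,0,-0.005],"turn": [0,0,0],"grip": 0.035},
    {"travel": [0,0,0],"turn": [0,0,0],"grip": 0.035}
  ]
}}

```text
time_s: 8.78
eef_pos: [504.1, -51.1, 145.9]
tcp_rot: [-3.141, 0.003, 2.95]
contact_force: [0.1, 0.2, -1.3]
finger_gap: 43.8
grip_force: 30.0
```

```bash
python3 - <<'E'
from h import *
st()
a=load("top0.npz")
x,y,w,h=190,192,60,56
P=np.array([[*dep(a,(u,v)),a["image"][v,u].mean(),u,v] for v in range(y,y+h) for u in range(x,x+w)])
o=np.array([457.2,472.]);th=np.radians(-85);f=np.array([np.cos(th),np.sin(th)]);l=np.array([-f[1],f[0]])
q=P[:,:2]-o;s=np.c_[q@f,q@l,P[:,2:]]
print("high pts (col top)");m=(s[:,2]>188);print(m.sum(),s[m,:2].min(0).round(1),s[m,:2].max(0).round(1),s[m,:2].mean(0).round(1))
m=(s[:,0]>104)&(s[:,2]>120);S=s[m]
for k in S[np.argsort(S[:,5])]: 
    if k[0]>112: print(k.round(0).astype(int).tolist(),end=" ")
# camera body lateral edges, angle
print()
for lo in range(40,92,8):
    m=(s[:,2]>150)&(s[:,0]>=lo)&(s[:,0]<lo+8);print(lo,s[m,1].min().round(1),s[m,1].max().round(1))
# base top by depth
m=(s[:,2]>8)&(s[:,2]<24)&(abs(s[:,0])<80)&(abs(s[:,1])<80)
for sl in(-50,-30,30,50): 
    k=m&(abs(s[:,1]-sl)<8);print("base along at lat",sl,s[k,0].min().round(1),s[k,0].max().round(1))
for sl in(-50,-40,50): 
    k=m&(abs(s[:,0]-sl)<8);print("base lat at along",sl,s[k,1].min().round(1),s[k,1].max().round(1))
E
```

```text
8.78 [504.1 -51.1 145.9] [-180.     0.2  169. ] [ 0.1  0.2 -1.3] 43.8 29.999885230790824 [ 0.49  0.56 -0.65  1.91  0.46  0.82  0.98]
high pts (col top)
56 [   4.1 -174.8] [420.    6.2] [120.8 -46.3]
[420, -175, 1447, 206, 236, 198] [420, -175, 1447, 208, 204, 201] [420, -175, 1447, 203, 233, 205] [115, 28, 157, 123, 233, 206] [119, 27, 159, 125, 234, 206] [114, 23, 165, 37, 232, 207] [118, 22, 169, 29, 233, 207] [120, 23, 164, 57, 234, 207] [121, 24, 155, 107, 235, 207] [116, 18, 176, 37, 232, 208] [119, 18, 176, 33, 233, 208] [122, 18, 171, 140, 234, 208] [121, 20, 156, 116, 235, 208] [121, 22, 140, 124, 236, 208] [420, -175, 1447, 206, 238, 208] [116, 15, 176, 37, 232, 209] [117, 16, 169, 35, 233, 209] [122, 15, 174, 85, 234, 209] [122, 16, 160, 63, 235, 209] [120, 19, 138, 62, 236, 209] [116, 12, 176, 40, 232, 210] [118, 11, 174, 39, 233, 210] [121, 12, 170, 107, 234, 210] [122, 13, 161, 33, 235, 210] [123, 14, 150, 33, 236, 210] [112, 8, 178, 43, 231, 211] [116, 8, 178, 46, 232, 211] [119, 8, 177, 39, 233, 211] [121, 8, 170, 119, 234, 211] [123, 9, 165, 45, 235, 211] [123, 10, 15
[... 1763 characters left out ...]
, 150, 109, 236, 221] [116, -27, 158, 81, 234, 222] [119, -27, 157, 82, 235, 222] [120, -26, 147, 107, 236, 222] [420, -175, 1447, 24, 209, 223] [420, -175, 1447, 66, 202, 227] [420, -175, 1447, 70, 201, 229] [420, -175, 1447, 211, 241, 230] [420, -175, 1447, 210, 194, 233] [420, -175, 1447, 204, 230, 235] [420, -175, 1447, 119, 200, 238] [420, -175, 1447, 208, 218, 242] 
40 -21.7 22.2
48 -22.0 22.1
56 -21.5 21.3
64 -22.2 20.0
72 -21.8 19.7
80 -21.8 23.0
88 -17.8 15.8
base along at lat -50 -59.8 57.2
base along at lat -30 -63.8 58.0
base along at lat 30 -60.0 -5.9
base along at lat 50 -68.7 64.6
base lat at along -50 -68.6 62.7
base lat at along -40 -74.3 65.2
base lat at along 50 -70.0 64.9
```

```bash
python3 - <<'E'
from h import *
plan((478.8,222,142),95,16,.035)
print(dep(load("top0.npz"),(248,158)),dep(load("top0.npz"),(243,150)))
E
```

```text
[0.005, 0.016, 0.0] [0, 0, 4.6] 0.035
[0.006, 0.016, 0.0] [0, 0, 4.6] 0.035
[0.007, 0.015, 0.0] [0, 0, 4.6] 0.035
[0.009, 0.015, 0.0] [0, 0, 4.6] 0.035
[0.01, 0.014, 0.0] [0, 0, 4.6] 0.035
[0.011, 0.013, 0.0] [0, 0, 4.6] 0.035
[0.012, 0.012, 0.0] [0, 0, 4.6] 0.035
[0.013, 0.011, 0.0] [0, 0, 4.6] 0.035
[0.014, 0.01, 0.0] [0, 0, 4.6] 0.035
[0.015, 0.009, 0.0] [0, 0, 4.6] 0.035
[0.015, 0.008, 0.0] [0, 0, 4.6] 0.035
[0.016, 0.007, 0.0] [0, 0, 4.6] 0.035
[0.016, 0.005, 0.0] [0, 0, 4.6] 0.035
[0.017, 0.004, 0.0] [0, 0, 4.6] 0.035
[0.017, 0.003, 0.0] [0, 0, 4.6] 0.035
[0.017, 0.001, 0.0] [0, 0, 4.6] 0.035
[672.43051721 321.81565002 115.01312519] [ 7.35216205e+02  3.66739139e+02 -1.55769954e-01]
```

>>> {"fn": "move_arm", "kwargs": {
  "rows": [
    {"travel": [0.005,0.016,0],"turn": [0,0,4.6],"grip": 0.035},
    {"travel": [0.006,0.016,0],"turn": [0,0,4.6],"grip": 0.035},
    {"travel": [0.007,0.015,0],"turn": [0,0,4.6],"grip": 0.035},
    {"travel": [0.009,0.015,0],"turn": [0,0,4.6],"grip": 0.035},
    {"travel": [0.01,0.014,0],"turn": [0,0,4.6],"grip": 0.035},
    {"travel": [0.011,0.013,0],"turn": [0,0,4.6],"grip": 0.035},
    {"travel": [0.012,0.012,0],"turn": [0,0,4.6],"grip": 0.035},
    {"travel": [0.013,0.011,0],"turn": [0,0,4.6],"grip": 0.035}
  ]
}}

```text
time_s: 9.45
eef_pos: [487.8, 84.7, 142.9]
tcp_rot: [-3.138, -0.002, 2.304]
contact_force: [0.1, 0.2, -1.0]
finger_gap: 43.8
grip_force: 30.0
```

>>> {"fn": "move_arm", "kwargs": {
  "rows": [
    {"travel": [0.014,0.01,0],"turn": [0,0,4.6],"grip": 0.035},
    {"travel": [0.015,0.009,0],"turn": [0,0,4.6],"grip": 0.035},
    {"travel": [0.015,0.008,0],"turn": [0,0,4.6],"grip": 0.035},
    {"travel": [0.016,0.007,0],"turn": [0,0,4.6],"grip": 0.035},
    {"travel": [0.016,0.005,0],"turn": [0,0,4.6],"grip": 0.035},
    {"travel": [0.017,0.004,0],"turn": [0,0,4.6],"grip": 0.035},
    {"travel": [0.012,0.002,0],"turn": [0,0,4.6],"grip": 0.035},
    {"travel": [0.006,0,0],"turn": [0,0,4.6],"grip": 0.035}
  ]
}}

```text
time_s: 10.12
eef_pos: [474.9, 207.2, 142.9]
tcp_rot: [-3.138, 0.0, 1.665]
contact_force: [0.2, 0.1, -1.1]
finger_gap: 43.9
grip_force: 30.0
```

>>> {"fn": "move_arm", "kwargs": {
  "rows": [
    {"travel": [0,0,0],"turn": [0,0,0],"grip": 0.035},
    {"travel": [0,0,0],"turn": [0,0,0],"grip": 0.035},
    {"travel": [0,0,0],"turn": [0,0,0],"grip": 0.035},
    {"travel": [0,0,0],"turn": [0,0,0],"grip": 0.035}
  ]
}}

```text
time_s: 10.45
eef_pos: [476.3, 204.1, 144.0]
tcp_rot: [-3.14, 0.001, 1.665]
contact_force: [-0.2, -0.3, -0.9]
finger_gap: 43.8
grip_force: 30.0
```

```bash
python3 - <<'E'
from h import *
from station import ctrl
st();p=np.array(ctrl.state()["eef_pos"]);S=[]
for n,w in(("scene",(100,90)),("top",(100,90))):
    d=ctrl.snapshot(n);np.savez(f"{n}6.npz",**d);u,v=proj(d,p).round().astype(int);print(n,proj(d,p).round(1),proj(d,p+[0,0,9]).round(1))
    x=min(max(u-(70 if n=="scene" else 65),0),540);y=v-50;print(x,y);S.append(crop(d,x,y,100,100,4))
cv2.imwrite("pics/c7.png",np.hstack(S));st()
E
```

```text
10.45 [476.3 204.1 144. ] [-1.799e+02  1.000e-01  9.540e+01] [-0.2 -0.3 -0.9] 43.8 29.999828366562724 [-0.27  0.52 -0.26  1.89  0.19  0.76 -0.54]
scene [283.1 209.3] [283.  206.5]
213 159
top [279.3 211.5] [278.9 211.2]
214 162
10.55 [476.6 204.4 144.5] [-180.     0.    95.4] [ 0.6  0.2 -0.9] 43.8 29.999940380221233 [-0.27  0.52 -0.27  1.89  0.19  0.76 -0.54]
```

View pics/c7.png

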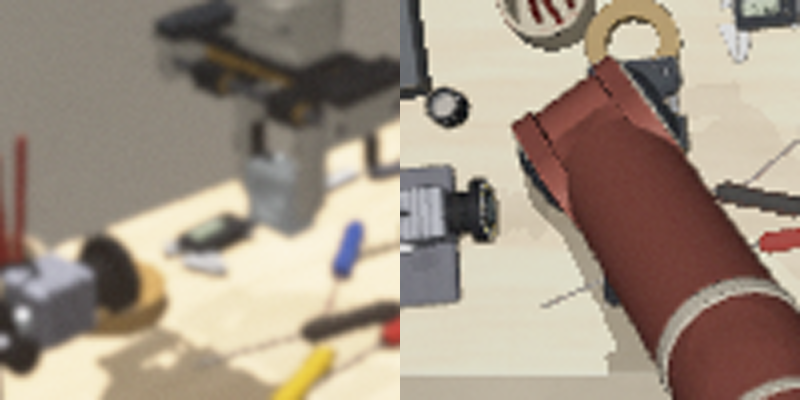

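The scene crop shows the block gripped between the fingers at about (275,190), where TCP+9 mm projects, with the ring light at (110,270). In the top view the arm hides the block, and the lens front is at about (490,210). Next I'll check the block's fore-aft offset from finger and block depths.

```bash
python3 - <<'E'
from h import *
d=load("scene6.npz");p=np.array([476.5,204.2,144.2])
th=np.radians(-84.6);f=np.array([np.cos(th),np.sin(th)]);l=np.array([-f[1],f[0]])
P=np.array([[*dep(d,(u,v)),u,v,d["image"][v,u].mean()] for v in range(184,219) for u in range(270,300)]);q=P[:,:2]-p[:2];s=np.c_[q@f,q@l,P[:,2]-p[2],P[:,3:]]
m=(abs(s[:,1])<60)&(s[:,2]>-20)&(s[:,2]<75)&(abs(s[:,0])<50);s=s[m]
for z0 in range(-16,72,8):
    k=s[(s[:,2]>=z0)&(s[:,2]<z0+8)];k=k[np.argsort(k[:,1])];print(z0,[(int(round(a)),int(round(b)),int(c)) for b,a,c in zip(k[:,0],k[:,1],k[:,5])])
E
```

```text
-16 [(-27, -11, 211), (-27, -6, 191), (-27, 10, 218), (-27, -2, 169), (-26, 6, 213), (-26, -14, 196), (-26, 7, 189), (-25, -5, 148), (-25, -9, 171), (-25, 7, 169), (-24, 4, 158), (-24, 4, 192), (-24, -12, 155), (-24, -16, 187), (-18, -18, 174), (-16, -12, 157), (-13, -12, 140), (-12, -16, 134), (-9, -13, 155), (-7, -15, 173), (-6, -14, 143), (-5, -5, 128), (-4, -12, 139), (-3, -15, 145), (-3, -15, 192), (-3, -19, 169), (-2, -6, 138), (-2, -14, 159), (4, -16, 175), (4, -8, 148), (5, -7, 151), (7, -14, 148), (7, -17, 134), (8, -16, 131), (15, -14, 127), (15, -14, 116), (17, -16, 151)]
-8 [(-31, -6, 119), (-30, 3, 155), (-28, 0, 133), (-28, 12, 208), (-28, -7, 124), (-28, -15, 128), (-27, -19, 121), (-27, -11, 135), (-27, -3, 134), (-27, -14, 120), (-27, -18, 147), (-26, -14, 121), (-26, -10, 120), (-25, -9, 116), (-23, -15, 127), (-23, -15, 119), (-21, -16, 130), (-20, -15, 125), (-19, -15, 125), (-17, -16, 127), (-16, -15, 126), (-15, -11, 124), (-10, -14, 136), (-5, -4, 130), (-4, -7, 139), (-2, -2, 134), (-2, -18, 149), (-2, -2, 141), (-2, -10, 145), (0, -4, 136), (1, -3, 144), (1, 
[... 6521 characters left out ...]
21, 3, 92), (22, -1, 100), (22, -1, 92), (23, 4, 85), (23, -11, 108), (25, -9, 111), (26, -9, 112), (28, -11, 114), (28, -14, 120), (28, -10, 115)]
64 [(-45, -11, 114), (-44, -2, 109), (-44, -6, 111), (-44, -6, 110), (-43, -1, 109), (-42, -9, 113), (-42, -4, 111), (-38, -8, 112), (-38, -12, 116), (-38, -11, 110), (-37, -11, 115), (-36, -7, 116), (-35, -13, 113), (-34, -11, 112), (-32, -10, 115), (-29, -11, 109), (18, 0, 85), (18, -4, 103), (19, -11, 107), (19, 1, 94), (21, -6, 104), (22, 7, 71), (22, 0, 99), (22, -4, 107), (23, -7, 110), (23, -7, 110), (23, -3, 105), (24, -11, 112), (24, -10, 111), (26, -12, 114), (27, -11, 113), (27, -11, 114), (29, -13, 119), (32, -11, 115), (33, -9, 116)]
```

>>> {"fn": "move_arm", "kwargs": {
  "rows": [
    {"travel": [0.004,0.001,0.001],"turn": [0,0,0.4],"grip": 0.035},
    {"travel": [0.005,0.001,0.001],"turn": [0,0,0],"grip": 0.035},
    {"travel": [0.005,0.001,0.0015],"turn": [0,0,0],"grip": 0.035},
    {"travel": [0.005,0.001,0],"turn": [0,0,0],"grip": 0.035},
    {"travel": [0.003,0.0005,0],"turn": [0,0,0],"grip": 0.035},
    {"travel": [0.002,0,0],"turn": [0,0,0],"grip": 0.035},
    {"travel": [0,0,0],"turn": [0,0,0],"grip": 0.035},
    {"travel": [0,0,0],"turn": [0,0,0],"grip": 0.035}
  ]
}}

```text
time_s: 11.22
eef_pos: [478.7, 229.8, 141.2]
tcp_rot: [-3.142, 0.0, 1.659]
contact_force: [0.7, -0.0, -0.8]
finger_gap: 43.8
grip_force: 30.0
```

```bash
python3 - <<'E'
from h import *
from station import ctrl
for i in range(6): st();d=ctrl.snapshot("scene")
p=np.array([478.8,228.2,140.7]);print(proj(d,p+[0,0,9.3]))
np.savez("scene7.npz",**d);cv2.imwrite("pics/c8.png",crop(d,180,160,130,110,6))
# stand moved? compare base corner points old/new
o=load("scene0.npz");df=np.abs(o["image"].astype(int)-d["image"])[230:300,170:245].max(2);print("stand diff",np.percentile(df,[50,95]))
t=ctrl.snapshot("top");np.savez("top7.npz",**t)
P=np.array([[*dep(t,(u,v)),u,v] for v in range(195,230) for u in range(262,300)]);m=(P[:,2]<175)&(P[:,2]>120)&(P[:,0]>440)&(P[:,0]<520);print(m.sum(),P[m].round().astype(int).tolist()[:20])
E
```

```text
11.22 [478.7 229.8 141.2] [-180.    0.   95.] [ 0.7 -0.  -0.8] 43.8 29.999933821382 [-0.31  0.54 -0.26  1.86  0.19  0.77 -0.59]
11.27 [478.8 229.5 141.2] [-180.    0.   95.] [-0.4  1.3 -1.5] 43.6 29.99987959046848 [-0.31  0.54 -0.26  1.86  0.19  0.77 -0.59]
11.32 [478.8 229.4 141.2] [180.   0.  95.] [ 0.4 -0.2 -1.6] 43.6 29.999845647253096 [-0.31  0.54 -0.26  1.86  0.19  0.77 -0.59]
11.37 [478.8 229.4 141.2] [-180.    0.   95.] [ 0.1 -0.1 -2.3] 43.8 29.999941061250865 [-0.31  0.54 -0.26  1.86  0.19  0.77 -0.59]
11.42 [478.9 229.4 141.2] [180.   0.  95.] [ 0.   0.4 -1.8] 43.9 30.00002013402991 [-0.31  0.54 -0.26  1.86  0.19  0.77 -0.59]
11.47 [478.8 229.4 141.2] [-180.    0.   95.] [ 0.7  0.9 -1.4] 43.6 29.999978392152116 [-0.31  0.54 -0.26  1.86  0.19  0.77 -0.59]
[275.78495179 209.74549461]
stand diff [ 8. 80.]
0 []
```

View pics/c8.png

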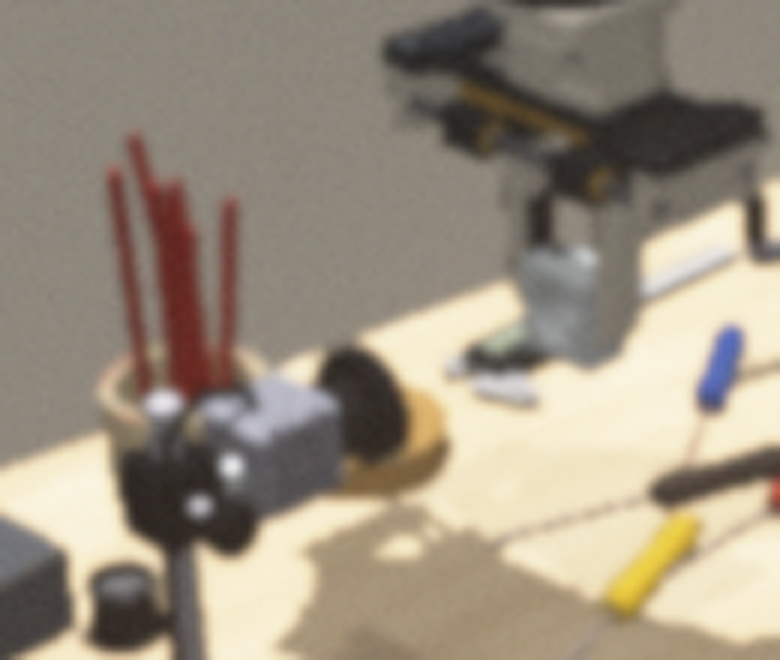

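The view shows the block upright in the fingers with its counterbored face towards the ring light, and nothing around it disturbed. I'll trim by 2 mm away from the lens and 0.5 mm down, then settle.

>>> {"fn": "move_arm", "kwargs": {
  "rows": [
    {"travel": [-0.001,0,0.0005],"turn": [0,0,0],"grip": 0.035},
    {"travel": [-0.001,0,0],"turn": [0,0,0],"grip": 0.035},
    {"travel": [0,0,0],"turn": [0,0,0],"grip": 0.035},
    {"travel": [0,0,0],"turn": [0,0,0],"grip": 0.035},
    {"travel": [0,0,0],"turn": [0,0,0],"grip": 0.035},
    {"travel": [0,0,0],"turn": [0,0,0],"grip": 0.035},
    {"travel": [0,0,0],"turn": [0,0,0],"grip": 0.035},
    {"travel": [0,0,0],"turn": [0,0,0],"grip": 0.035}
  ]
}}

```text
time_s: 12.23
eef_pos: [479.0, 227.8, 140.7]
tcp_rot: [3.142, -0.0, 1.659]
contact_force: [0.8, -0.3, -1.7]
finger_gap: 43.7
grip_force: 30.0
```

```bash
python3 - <<'E'
from h import *
from station import ctrl
st();p=ctrl.state()["eef_pos"]
if np.linalg.norm(np.array(p)-[478.8,227.6,140.7])<2.5: print(ctrl.close_job())
E
```

```text
12.23 [479.  227.8 140.7] [180.  -0.  95.] [ 0.8 -0.3 -1.7] 43.7 29.999969926429912 [-0.31  0.54 -0.26  1.86  0.19  0.77 -0.59]
the job is handed in; nothing more can be done
None
```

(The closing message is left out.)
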